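# Set the gauge blade and hold the tube block in the corner of the locating plate

## Task

Take the narrower of the two steel gauge blades from the black stand and slide it fully home into the slot of the grey locating plate. Then set the aluminium tube block upright and flat on the plate and press it squarely into the corner so that it bears on the fixed fence and on the blade at the same time; the program finishes while the robot is still holding the block pressed there. Leave the wider blade in its stand and the other bench things where they are.

Things in the scene. Friction and masses are not known exactly. Their poses are not given: they have to be found in the camera images.
- locating_plate: fixed grey plate 170 (its x) x 200 (its y) x 34 mm thick; origin at the centre of its underside, z up; its flat top (the deck) is 34 mm up. It carries the fixed fence along its +x edge and, along its +y side, a fixed aluminium rail (22 mm wide, 15 mm above the deck) behind the slot, 4 mm back from its edge. It stands at a different place and yaw (within 0.3 rad) each time
- fence: the fixed aluminium fence on the plate, a bar 22 (x) x 182 (y) x 15 mm high standing on the deck; origin at the centre of its underside, axes as the plate's. Its working face looks to the plate's -x and lies 55 mm to +x of the plate's origin
- slot (a point): centre of the slot's mouth, at deck height, axes as the plate's: the slot is 56 mm long along x, 9.5 mm wide along y, 30 mm deep, its mouth chamfered by 2 mm; the blade has 0.75 mm of play each side in it, so left to itself it may lean by up to 0.06 rad until pressed
- corner (a point): point on the deck, axes as the plate's, where the fence's working face (x = 0 here) meets the -y face of the blade once that stands in the slot and leans on the +y wall (y = 0 here, up to 1.5 mm less before it is pushed there). The block belongs on the -x, -y side of it
- blade: the narrower gauge blade: plain flat steel plate 50 (x) x 8 (y) x 90 mm tall (z); 0.24 kg; origin at the centre of its underside. It starts upright in one of the two slots of the stand; home in the plate's slot it rises 60 mm above the deck
- wide_blade: the wider gauge blade, the same but 70 mm along x: too wide for the slot; it stays in the stand
- blade_stand: fixed black stand 100 (x) x 150 (y) x 34 mm high, origin at the centre of its underside; two slots along x at y = -38 and +38 mm, each 80 x 10 mm, 24 mm deep, so that a blade rises 66 mm above its top
- tube_block: aluminium tube block 50 (x) x 70 (y) x 55 mm tall with six blind 12 mm tube holes in its top, about 0.28 to 0.52 kg; origin at the centre of its underside. It starts upright on the bench. Friction of the parts on one another is about 0.5 to 0.7, so a block pressed down drags on the deck with several newtons before it reaches a fence
- vial0: bystander: amber glass vial with a red cap, 24 mm across, 42 mm tall; origin at the centre of its underside
- vial1: bystander: amber glass vial with a red cap, 24 mm across, 42 mm tall; origin at the centre of its underside
- vial2: bystander: amber glass vial with a red cap, 24 mm across, 42 mm tall; origin at the centre of its underside
- bottle0: bystander: clear reagent bottle with a blue cap, 56 mm across, 110 mm tall; origin at the centre of its underside
- bottle1: bystander: clear reagent bottle with a blue cap, 56 mm across, 110 mm tall; origin at the centre of its underside
- pipette: bystander: white pipette lying on the bench, 270 mm long along its x axis, 28 mm high; origin at the centre of its underside
- collar: bystander: brass ring, 32 mm across, 12 mm high; origin at the centre of its underside

How it is judged:
By the outcome, as a careful person would: the job done as asked, in the order asked, and still so for the second after the job is handed in, while the arm keeps its last pose, push and grip.
It also fails if it takes over 72 s, if anything falls off the work surface, if the arm or the gripper's body presses on something with over 40 N, if the wrist force passes 120 N, or if a joint passes its speed limit or range.

## Robot

A 6-joint arm with a two-finger parallel gripper is mounted at the origin on the work surface. World frame = base frame: x ahead of the robot, y to its left, z up, the work surface at z = 0. Lengths are in m, angles in rad, forces in N, time in s.
With the tool pointing down it reaches from about 0.275 to 0.75 m from the base axis. Payload 10.2 kg.
Tool frame: the origin (TCP) lies between the finger pads; the fingertips stand tip_extent ahead of it and the grasp point (between the pads) lies 6 mm ahead of it (tip_extent is the distance from the TCP to the fingertips, in m); z points along the fingers, y is the line along which they close (so a half turn about z gives the same grasp; the last joint's range is limited). The gripper opens to 85 mm and grips with 20 to 120 N. Pads are 22 mm wide; open, the fingers measure 114 mm over their backs; the gripper's body (76 mm by 85 mm) begins 54 mm behind the grasp point. The pads swing forward as they close: fully open they stand 13 mm farther back than shut.
Start: joints at [1.098, 0.313, 1.498, -0, 1.331, -0.223], TCP at [0.13, 0.509, 0.256] pointing down, gripper open.
Joint ranges: [-2.94, 2.94], [-0.97, 2.17], [0.19, 2.56], [-1.23, 4.37], [0.02, 3.11], [-2.88, 2.88]. Speed limits (rad/s): [2.39, 2.39, 3.01, 3.14, 3.14, 3.14].

## Interface

Orientations are given as a 3x3 rotation matrix whose columns are the frame's x, y, z axes.
In Python, from rig import get_obs, snapshot, sign_off, silhouettes, tip_extent gives the robot as it stands.
- The arm moves only by the tool arm_command, never from a script. Its argument "motion" is a list of rows, each a list of 2 entries, a list of its own where there are three numbers: the shift along the tool's x, y, z in m, then the turn about the tool's z in rad. A call has exactly 5 rows; each row shifts and turns the commanded pose from where the row before left it, along the tool's axes as they then stand; what a row does not reach is not made up. A row lasts 1/12 s, in which the tool goes at most 41.7 mm and 7.16 degrees, less where a joint would pass 70% of its speed; a pose out of reach is approached as far as the arm can. A call with a gripper value outside its range is refused whole. "gripper" is the opening in per cent of the stroke, from 0 (shut) to 100 (fully open), set as the call begins (left out, the last holds). The fingers move at their own pace and stop on an object; "newtons" is the grip in N (left out, the last holds). Time passes only in rows, so rows that do not move let the fingers close, or fill a call up. It gives the time, the measured TCP pose, the force, the opening and the grip force at its end, in the units of the state.
- get_obs(): the state, without advancing time (a new reading comes with each control period).
- snapshot(name): name is "side" or "top"; returns a dict with "pixels" (400x640x3 uint8, red, green, blue), "range_z" (400x640 float32, m along the optical axis (not along the pixel's ray), 0 where there is no reading), "camera_matrix" (3x3 intrinsics, pixels), "k1" (the pictures are not rectified: a ray, as slopes to the right and down, at radius r is drawn at 1 + k1 r^2 times it, then the intrinsics apply), "R" (3x3) and "t" (3): a world point X has camera coordinates R X + t. Camera axes: x right, y down, z forward; pixel columns grow to the right and rows downward; lengths in m; the calibration is good to about 2 mm. A picture is of the moment at which its call begins.
- sign_off(): hands the job in; it is judged then, once.
Trained networks look in the newest picture that a camera, given by its name, has taken for a name from the list of things; names that differ only in an ending like _2 or _b are one class to them, and where a whole thing is asked for, a point or a joint stands for the part that bears it (a point fixed in the world has none). Each returns a list of dicts, best first, with "confidence" (0 to 1); they miss things now and then, are a little off and sometimes report something else, mostly with a low value. They report only what shows in the picture. A call takes as long as a camera call.
- silhouettes(camera, target): "region" (400x640 bool, what is visible of it) and "uv" ([column, row] in pixels, amid what is visible of it).
The state is a dict: "time": time; "joint_pos": joint angles; "qvel": joint speeds; "effort": joint torques, N m; "tcp_pos": TCP position; "tool_rot": TCP orientation; "wrist_force": force on the tool from outside, world axes, zero at the start; "torque": the same for the moment, N m; "width": finger opening in m; "grasp_force": force on a finger pad.
Only numpy, scipy, OpenCV 4.12 (cv2) and the standard library are available. Lean on these libraries where they do the work, as an engineer would, in place of code of your own. Each camera call takes 0.05 s, during which the arm holds its last target. There are 200 camera calls.

## Working session

There is one attempt and no reset: what is moved stays moved. The work goes in short steps, Python scripts to look and compute and a tool call to move; the robot and the scene stay as the last step left them, time stands still between calls to the robot, and variables do not carry over. Pictures are saved under pics/ and viewed, at most 10 in all, crops included, and the job is handed in when it is done.

Besides the shell and the picture viewer there is one more tool, called after "Request:" by a JSON object that holds its "api" and its "payload", one argument or row to a line. arm_command: Moves the arm, as the interface text tells. Its arguments: {"type":"object","properties":{"motion":{"type":"array"},"gripper":{"type":"number"},"newtons":{"type":"number"}},"required":["motion"]}

```bash
mkdir -p pics; ls
cat > h.py <<'E'
import numpy as np, cv2
from rig import *
def cloud(s):
    K=s["camera_matrix"];z=s["range_z"];H,W=z.shape
    u,v=np.meshgrid(np.arange(W),np.arange(H))
    xd=(u-K[0,2])/K[0,0];yd=(v-K[1,2])/K[1,1]
    x,y=xd.copy(),yd.copy()
    for _ in range(8):
        f=1+s["k1"]*(x*x+y*y);x,y=xd/f,yd/f
    P=np.stack([x*z,y*z,z],-1)
    X=(P-s["t"])@s["R"]
    X[z==0]=np.nan
    return X
def save(s,n): cv2.imwrite("pics/"+n,s["pixels"][...,::-1])
E
python3 - <<'E'
from h import *
o=get_obs();print({k:np.round(v,3).tolist() for k,v in o.items()});print(tip_extent)
S={c:snapshot(c) for c in("top","side")}
for c,s in S.items():
    save(s,c+"0.png");X=cloud(s);print(c,-s["R"].T@s["t"])
    np.savez(c+"0.npz",X=X,pix=s["pixels"])
    for n in["locating_plate","fence","blade","wide_blade","blade_stand","tube_block","vial0","bottle0","pipette","collar"]:
        for d in silhouettes(c,n)[:3]:
            m=d["region"];print(c,n,round(d["confidence"],2),np.round(d["uv"]),m.sum(),np.round(np.nanmedian(X[m],0),3),np.round(np.nanpercentile(X[m],98,axis=0),3)[2])
E
```

```text
pics
{'time': 0.0, 'joint_pos': [1.098, 0.313, 1.498, 0.0, 1.331, -0.223], 'qvel': [0.001, -0.0, -0.001, 0.001, -0.001, 0.0], 'effort': [-0.0, -41.227, -25.974, -0.0, 0.004, 0.0], 'tcp_pos': [0.13, 0.508, 0.256], 'tool_rot': [[-0.969, 0.247, -0.001], [0.247, 0.969, -0.001], [0.0, -0.001, -1.0]], 'wrist_force': [-0.445, -0.237, -0.588], 'torque': [-0.047, -0.008, -0.017], 'grasp_force': 0.0, 'width': 0.085}
0.025
top [ 0.36911089 -0.02477939  0.96404269]
top locating_plate 0.79 [296. 220.] 6928 [0.546 0.043 0.036] 0.052
top fence 0.74 [302. 190.] 916 [0.614 0.029 0.05 ] 0.054
top blade 0.93 [453. 256.] 336 [ 0.48  -0.294  0.081] 0.104
top wide_blade 0.84 [486. 259.] 465 [ 0.486 -0.37   0.081] 0.104
top wide_blade 0.33 [176. 224.] 915 [0.515 0.298 0.055] 0.059
top blade_stand 0.81 [464. 258.] 2286 [ 0.481 -0.324  0.035] 0.039
top tube_block 0.61 [178. 223.] 972 [0.515 0.297 0.055] 0.059
top tube_block 0.49 [410. 157.] 798 [ 0.696 -0.196  0.101] 0.114
top tube_block 0.4 [233. 289.] 113 [0.389 0.165 0.042] 0.046
top vial0 0.68 [199. 168.] 116 [0.658 0.28  0.042] 0.046
top vial0 0.52 [388
[... 933 characters left out ...]
.468 -0.272  0.034] 0.037
side blade_stand 0.36 [372. 285.] 224 [0.386 0.175 0.033] 0.043
side tube_block 0.97 [274. 314.] 1931 [0.509 0.316 0.048] 0.057
side vial0 0.83 [216. 282.] 261 [0.654 0.288 0.03 ] 0.045
side vial0 0.76 [373. 285.] 242 [0.386 0.175 0.032] 0.043
side vial0 0.66 [401. 197.] 151 [ 0.405 -0.163  0.023] 0.044
side bottle0 0.67 [336. 152.] 637 [ 0.642 -0.275  0.065] 0.113
side bottle0 0.62 [307. 159.] 726 [ 0.698 -0.185  0.067] 0.112
side bottle0 0.55 [217. 285.] 252 [0.653 0.287 0.032] 0.045
side pipette 0.95 [269. 201.] 560 [ 0.718 -0.014  0.02 ] 0.028
side collar 0.63 [400. 139.] 287 [ 0.475 -0.373  0.082] 0.102
side collar 0.47 [228. 260.] 153 [0.697 0.204 0.009] 0.014
```

```bash
cat > fit.py <<'E'
from h import *
def rect(X,c,r,z0,z1):
    m=(np.hypot(X[...,0]-c[0],X[...,1]-c[1])<r)&(X[...,2]>z0)&(X[...,2]<z1)
    P=X[m]; (cx,cy),(w,h),a=cv2.minAreaRect((P[:,:2]*1000).astype(np.float32))
    return np.round([cx,cy,w,h,a],1),len(P),np.round(np.median(P,0),4),P
if __name__=="__main__":
  for c in("top","side"):
    X=np.load(c+"0.npz")["X"]
    print(c)
    for n,a in dict(blade=((.48,-.294),.038,.092,.115),wide=((.482,-.37),.045,.092,.115),block=((.515,.298),.07,.048,.07),deck=((.546,.043),.15,.029,.041),bars=((.6,.05),.15,.044,.056),stand=((.48,-.33),.11,.03,.04)).items():
        try:print(n,*rect(X,*a)[:3])
        except Exception as e:print(n,e)
  a=cv2.imread("pics/top0.png")[110:310,130:530];cv2.imwrite("pics/top0c.png",cv2.resize(a,(800,400),interpolation=2))
E
python3 fit.py
```

```text
top
blade [ 482.1 -297.1   50.7   10.1    6.6] 138 [ 0.481  -0.2964  0.1009]
wide [ 485.4 -373.2   69.5   10.5    4.9] 195 [ 0.4856 -0.3719  0.1003]
block [516.9 305.3  71.4  50.9  80.8] 624 [0.5166 0.3048 0.0562]
deck [550.3  43.6 201.2 171.2  86.9] 5152 [0.5351 0.0316 0.0354]
bars [545.8  36.7 186.3 163.   86.8] 1502 [0.606  0.1007 0.0503]
stand [ 485.3 -335.2   99.6  153.5    4.7] 2125 [ 0.4819 -0.3309  0.0353]
side
blade [ 480.5 -298.8   50.3   13.     4. ] 79 [ 0.4789 -0.2963  0.0988]
wide [ 483.4 -375.9   70.6   14.6    4.5] 102 [ 0.4829 -0.3731  0.0988]
block [516.7 303.5  70.9  51.3  80.2] 961 [0.515  0.3082 0.0555]
deck [548.9  42.  203.7 170.9  87.1] 3049 [0.5335 0.0436 0.0351]
bars [545.5  35.6 187.7 163.8  86.9] 1059 [0.5993 0.1097 0.0499]
stand [ 483.9 -336.6  101.1  154.3    3.9] 508 [ 0.4685 -0.2965  0.0355]
```

View pics/top0c.png

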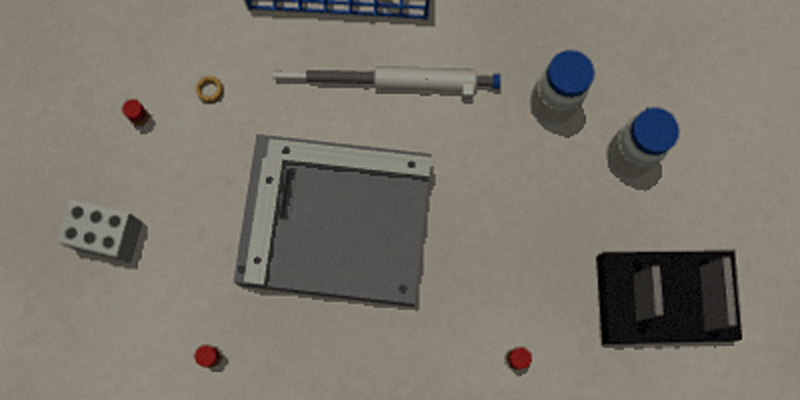

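```bash
cat > plate.py <<'E'
from fit import *
def line(a,b): # robust b=m a+c
    g=np.ones(len(a),bool)
    for _ in range(4):
        p=np.polyfit(a[g],b[g],1);r=b-np.polyval(p,a);g=abs(r)<max(.0012,1.5*np.median(abs(r)))
    return p,g.sum()
if __name__=="__main__":
  for c in("top","side"):
    X=np.load(c+"0.npz")["X"];H=X[...,2];print(c)
    P=X[(np.hypot(X[...,0]-.55,X[...,1]-.045)<.15)&(H>.02)&(H<.06)]
    hi=P[(P[:,2]>.0465)]
    # fence: x edges by y-bins ; rail: y edges by x-bins
    def edge(S,ax,lo,h,f,w=.004):
        A,B=[],[]
        for t in np.arange(lo,h,w):
            q=S[(S[:,ax]>=t)&(S[:,ax]<t+w)]
            if len(q)>2: i=f(q[:,1-ax]);A.append(q[i,ax]);B.append(q[i,1-ax])
        return np.array(A),np.array(B)
    F=hi[(hi[:,0]>.585)];
    for nm,f in(("in",np.argmin),("out",np.argmax)):
        p,n=line(*edge(F,1,-.045,.095,f));print("fence",nm,"x@y=.03",np.polyval(p,.03),"yaw",-p[0],n)
    R=hi[(hi[:,1]>.09)]
    for nm,f in(("in",np.argmin),("out",np.argmax)):
        p,n=line(*edge(R,0,.47,.59,f));print("rail",nm,"y@x=.55",np.polyval(p,.55),"yaw",p[0],n)
    lo=P[(P[:,2]<.041)]
    p,n=line(*edge(lo,0,.48,.6,np.argmin));print("plate -y edge y@.55",np.polyval(p,.55),p[0],n)
    p,n=line(*edge(lo,1,-.045,.12,np.argmin));print("plate -x edge x@.03",np.polyval(p,.03),-p[0],n)
    p,n=line(*edge(lo,1,-.045,.12,np.argmax));print("plate +x edge x@.03",np.polyval(p,.03),-p[0],n)
    m=(abs(X[...,0]-.56)<.045)&(abs(X[...,1]-.095)<.03)&(H<.030);print("slot",*[np.round(q,3) for q in(X[m].min(0),X[m].max(0),np.median(X[m],0))] if m.any() else "-",m.sum())
  a=cv2.imread("pics/top0.png")[175:275,240:360];cv2.imwrite("pics/pl.png",cv2.convertScaleAbs(cv2.resize(a,(720,600),interpolation=cv2.INTER_CUBIC),alpha=1.8))
E
python3 plate.py
```

```text
top
fence in x@y=.03 0.6046394381933546 yaw -0.052704520986446665 33
fence out x@y=.03 0.6260387754925179 yaw -0.05741485036477385 34
rail in y@x=.55 0.10780577136741061 yaw -0.04993150952481159 29
rail out y@x=.55 0.12871326104782174 yaw -0.05821720945255318 28
plate -y edge y@.55 -0.05605172268349261 -0.05322064160473488 30
plate -x edge x@.03 0.4642468027966152 -0.052378426022806374 42
plate +x edge x@.03 0.6340361317594349 -0.055997407485833 41
slot [0.546 0.092 0.001] [0.602 0.103 0.03 ] [0.578 0.1   0.008] 98
side
fence in x@y=.03 0.6037708202884441 yaw -0.0534181190665485 32
fence out x@y=.03 0.6249855247340724 yaw -0.06364049854503798 23
rail in y@x=.55 0.10676434057124734 yaw -0.049723301136163085 21
rail out y@x=.55 0.12807806079819206 yaw -0.05122687458473451 28
plate -y edge y@.55 -0.05769352415830714 -0.05883146047204652 17
plate -x edge x@.03 0.46317113517086855 -0.053803880704369415 40
plate +x edge x@.03 0.6040833931005047 -0.051069407524138896 31
slot - 0
```

View pics/pl.png

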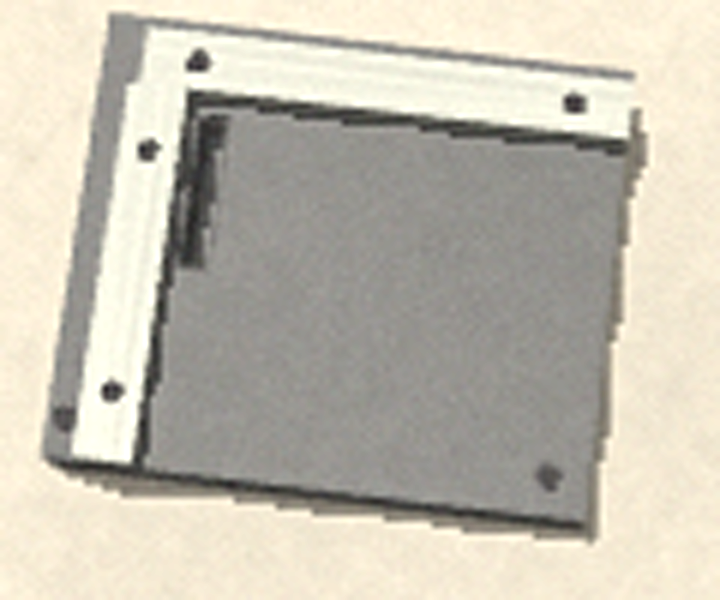

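Request:
{"api": "arm_command", "payload": {
  "motion": [
    [[-0.03,-0.026,0],-0.05],
    [[-0.03,-0.026,0],-0.05],
    [[-0.03,-0.026,0],-0.05],
    [[-0.03,-0.026,0],-0.05],
    [[-0.03,-0.026,0],-0.05]
  ],
  "gripper": 60
}}

```text
time: 1.52
tcp_pos: [0.259, 0.3566, 0.2565]
tool_rot: [[-1.0, -0.003, 0.0], [-0.003, 1.0, 0.0], [-0.0, 0.0, -1.0]]
wrist_force: [1.0, 0.0, -0.5]
width: 0.0511
grasp_force: 0.0
```

Request:
{"api": "arm_command", "payload": {
  "motion": [
    [[-0.011,-0.0327,0.004],0],
    [[-0.011,-0.0327,0.004],0],
    [[-0.011,-0.0327,0.004],0],
    [[-0.011,-0.0327,0.004],0],
    [[-0.011,-0.0327,0.004],0]
  ]
}}

```text
time: 1.93
tcp_pos: [0.3136, 0.1931, 0.2363]
tool_rot: [[-1.0, -0.0, 0.001], [-0.0, 1.0, 0.0], [-0.001, 0.0, -1.0]]
wrist_force: [0.9, 0.7, -0.1]
width: 0.0514
grasp_force: 0.0
```

Request:
{"api": "arm_command", "payload": {
  "motion": [
    [[-0.011,-0.0327,0.004],0],
    [[-0.011,-0.0327,0.004],0],
    [[-0.011,-0.0327,0.004],0],
    [[-0.011,-0.0327,0.004],0],
    [[-0.011,-0.0327,0.004],0]
  ]
}}

```text
time: 2.35
tcp_pos: [0.3687, 0.0294, 0.2164]
tool_rot: [[-1.0, 0.0, 0.001], [0.0, 1.0, -0.0], [-0.001, -0.0, -1.0]]
wrist_force: [0.0, 0.8, -0.4]
width: 0.0515
grasp_force: 0.0
```

Request:
{"api": "arm_command", "payload": {
  "motion": [
    [[-0.011,-0.0327,0.004],0],
    [[-0.011,-0.0327,0.004],0],
    [[-0.011,-0.0327,0.004],0],
    [[-0.011,-0.0327,0.004],0],
    [[-0.011,-0.0327,0.004],0]
  ]
}}

```text
time: 2.77
tcp_pos: [0.4237, -0.1342, 0.1962]
tool_rot: [[-1.0, 0.0, 0.0], [0.0, 1.0, -0.0], [-0.0, -0.0, -1.0]]
wrist_force: [0.6, 0.7, 0.1]
width: 0.0515
grasp_force: 0.0
```

Request:
{"api": "arm_command", "payload": {
  "motion": [
    [[-0.011,-0.0327,0.004],0],
    [[-0.011,-0.0327,0.004],0],
    [[-0.011,-0.0327,0.004],0],
    [[-0.011,-0.0327,0.004],0],
    [[0,0,0],-0.08]
  ]
}}

```text
time: 3.18
tcp_pos: [0.4682, -0.2679, 0.1791]
tool_rot: [[-0.997, -0.076, 0.0], [-0.076, 0.997, -0.001], [0.0, -0.001, -1.0]]
wrist_force: [1.3, 0.8, -0.7]
width: 0.0513
grasp_force: 0.0
```

Request:
{"api": "arm_command", "payload": {
  "motion": [
    [[-0.0055,-0.0148,0],0],
    [[-0.0055,-0.0147,0],0],
    [[0,0,0.025],0],
    [[0,0,0.02],0],
    [[0,0,0],0]
  ],
  "newtons": 60
}}

```text
time: 3.6
tcp_pos: [0.4795, -0.2906, 0.1317]
tool_rot: [[-0.997, -0.08, -0.005], [-0.08, 0.997, 0.005], [0.004, 0.005, -1.0]]
wrist_force: [-0.0, -0.2, -0.7]
width: 0.0513
grasp_force: 0.0
```

Run:
```python
from h import *
s=snapshot("top");save(s,"g1.png");a=s["pixels"][...,::-1]
b=snapshot("side")["pixels"][...,::-1]
cv2.imwrite("pics/g1c.png",np.hstack([cv2.resize(a[200:320,400:530],(390,360),interpolation=2),cv2.resize(b[80:200,330:460],(390,360),interpolation=2)]))
o=get_obs();print(o["tcp_pos"],o["wrist_force"])
```

```text
[ 0.48084957 -0.29159469  0.13554509] [ 0.35949425 -0.62434995  0.48547008]
```

View pics/g1c.png

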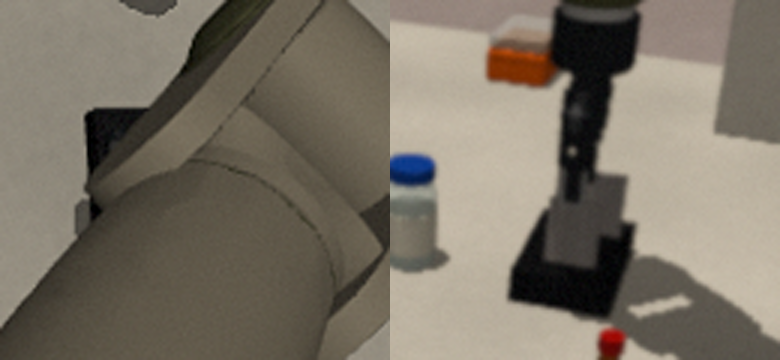

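Request:
{"api": "arm_command", "payload": {
  "motion": [
    [[-0.001,-0.005,0.015],0],
    [[0,0,0.015],0],
    [[0,0,0.0155],0],
    [[0,0,0],0],
    [[0,0,0],0]
  ]
}}

```text
time: 4.12
tcp_pos: [0.4826, -0.2967, 0.091]
tool_rot: [[-0.997, -0.08, 0.001], [-0.08, 0.997, -0.001], [-0.001, -0.001, -1.0]]
wrist_force: [0.1, -0.5, -0.7]
width: 0.0515
grasp_force: 0.0
```

Request:
{"api": "arm_command", "payload": {
  "motion": [
    [[0,0,0],0],
    [[0,0,0],0],
    [[0,0,0],0],
    [[0,0,0],0],
    [[0,0,0],0]
  ],
  "gripper": 0,
  "newtons": 60
}}

```text
time: 4.53
tcp_pos: [0.4827, -0.2975, 0.0908]
tool_rot: [[-0.997, -0.08, 0.002], [-0.08, 0.997, -0.003], [-0.001, -0.003, -1.0]]
wrist_force: [-0.7, -4.8, 2.9]
width: 0.0068
grasp_force: 59.4
```

Request:
{"api": "arm_command", "payload": {
  "motion": [
    [[0,0,0],0],
    [[0,0,0],0],
    [[0,0,0],0],
    [[0,0,0],0],
    [[0,0,0],0]
  ]
}}

```text
time: 4.95
tcp_pos: [0.4827, -0.2975, 0.0908]
tool_rot: [[-0.997, -0.08, 0.002], [-0.08, 0.997, -0.003], [-0.001, -0.003, -1.0]]
wrist_force: [-0.6, -5.3, 5.6]
width: 0.0073
grasp_force: 59.8
```

Request:
{"api": "arm_command", "payload": {
  "motion": [
    [[0,0,-0.01],0],
    [[0,0,-0.015],0],
    [[0,0,-0.02],0],
    [[0,0,-0.025],0],
    [[0,0,-0.025],0]
  ]
}}

```text
time: 5.37
tcp_pos: [0.4817, -0.2956, 0.1848]
tool_rot: [[-0.997, -0.08, -0.002], [-0.08, 0.997, 0.003], [0.002, 0.003, -1.0]]
wrist_force: [0.3, -0.1, -3.3]
width: 0.0072
grasp_force: 59.7
```

Request:
{"api": "arm_command", "payload": {
  "motion": [
    [[0,0,-0.02],0],
    [[0,0,-0.02],0],
    [[0,0,0],0],
    [[0,0,0],0],
    [[0,0,0],0]
  ]
}}

```text
time: 5.78
tcp_pos: [0.4817, -0.2959, 0.2229]
tool_rot: [[-0.997, -0.08, -0.002], [-0.08, 0.997, 0.003], [0.002, 0.003, -1.0]]
wrist_force: [0.3, 0.5, -2.4]
width: 0.0069
grasp_force: 59.8
```

Run:
```python
from h import *
s=snapshot("side");save(s,"l1.png");X=cloud(s);a=s["pixels"][...,::-1]
for n in("blade","wide_blade"):
  for d in silhouettes("side",n)[:2]:
    m=d["region"];print(n,round(d["confidence"],2),d["uv"],m.sum(),np.nanpercentile(X[m],[2,50,98],axis=0).round(3).tolist())
o=get_obs();print(o["tcp_pos"],o["wrist_force"],o["width"],o["grasp_force"])
cv2.imwrite("pics/l1c.png",cv2.resize(a[20:220,300:500],(600,600),interpolation=2))
```

```text
blade 0.92 [392.5, 119.8] 491 [[0.455, -0.812, 0.003], [0.478, -0.293, 0.181], [0.573, -0.289, 0.232]]
blade 0.33 [400.3, 197.5] 169 [[0.396, -0.243, 0.0], [0.406, -0.164, 0.023], [0.429, -0.158, 0.044]]
[ 0.48190953 -0.29614476  0.22325096] [-0.49991567 -0.63646286 -1.95862885] 0.0073534227039166134 59.79380965232849
```

View pics/l1c.png

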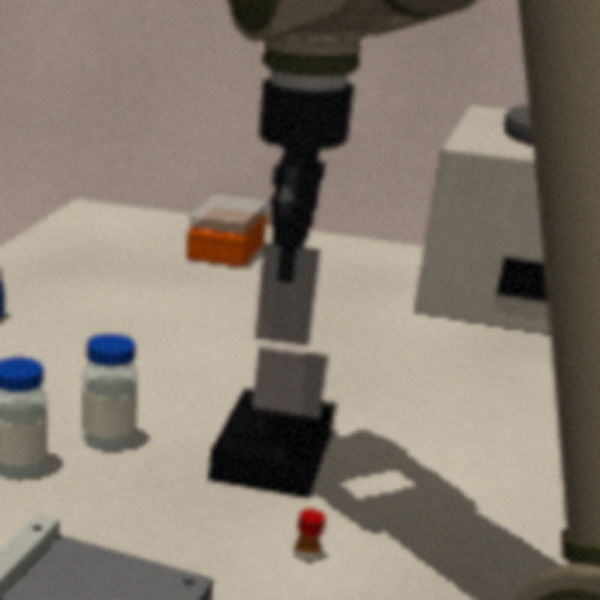

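Request:
{"api": "arm_command", "payload": {
  "motion": [
    [[-0.009,0.028,0],0],
    [[-0.0112,0.035,0],0],
    [[-0.0112,0.035,0],0],
    [[-0.0112,0.035,0],0],
    [[-0.0112,0.035,0],0]
  ]
}}

```text
time: 6.35
tcp_pos: [0.5223, -0.123, 0.224]
tool_rot: [[-0.997, -0.08, -0.001], [-0.08, 0.997, 0.001], [0.001, 0.001, -1.0]]
wrist_force: [0.9, -0.1, -1.6]
width: 0.0069
grasp_force: 59.8
```

Request:
{"api": "arm_command", "payload": {
  "motion": [
    [[-0.0112,0.035,0],0],
    [[-0.0112,0.035,0],0],
    [[-0.0112,0.035,0],0],
    [[-0.0112,0.035,0],0],
    [[-0.0112,0.035,0],0]
  ]
}}

```text
time: 6.77
tcp_pos: [0.5641, 0.0561, 0.224]
tool_rot: [[-0.997, -0.08, -0.001], [-0.08, 0.997, 0.0], [0.001, 0.0, -1.0]]
wrist_force: [0.8, -0.6, -1.5]
width: 0.0076
grasp_force: 59.8
```

Request:
{"api": "arm_command", "payload": {
  "motion": [
    [[-0.0112,0.035,0],0],
    [[-0.002,0.006,0],0],
    [[0,0,0.02],0.067],
    [[0,0,0.03],0.067],
    [[0,0,0.02],0]
  ]
}}

```text
time: 7.18
tcp_pos: [0.5731, 0.0963, 0.1519]
tool_rot: [[-0.998, 0.057, -0.003], [0.057, 0.998, 0.0], [0.003, -0.0, -1.0]]
wrist_force: [0.7, -0.1, -2.6]
width: 0.007
grasp_force: 59.7
```

Request:
{"api": "arm_command", "payload": {
  "motion": [
    [[0,0,0],0],
    [[0,0,0],0],
    [[0,0,0],0],
    [[0,0,0],0],
    [[0,0,0],0]
  ]
}}

```text
time: 7.6
tcp_pos: [0.5746, 0.096, 0.1561]
tool_rot: [[-0.999, 0.054, 0.002], [0.054, 0.999, -0.0], [-0.002, 0.0, -1.0]]
wrist_force: [0.5, 0.1, -2.5]
width: 0.0072
grasp_force: 59.7
```

Run:
```python
from h import *
im=[]
for c in("top","side"):
  s=snapshot(c);save(s,c+"2.png");X=cloud(s);np.savez(c+"2.npz",X=X);im.append(s["pixels"][...,::-1])
  for d in silhouettes(c,"blade")[:2]:
    m=d["region"];print(c,round(d["confidence"],2),d["uv"],m.sum(),np.nanpercentile(X[m],[2,50,98],axis=0).round(3).tolist())
    if d["confidence"]>.5: np.save(c+"2m.npy",m)
o=get_obs();print(o["tcp_pos"],o["wrist_force"],o["tool_rot"].round(4) if hasattr(o["tool_rot"],"round") else o["tool_rot"])
cv2.imwrite("pics/i1c.png",np.hstack([cv2.resize(im[0][160:290,230:360],(400,400),interpolation=2),cv2.resize(im[1][130:280,240:390],(400,400),interpolation=2)]))
```

```text
top 0.58 [309.7, 222.3] 4856 [[0.464, -0.055, 0.006], [0.537, 0.011, 0.036], [0.629, 0.097, 0.052]]
side 0.64 [302.8, 205.4] 640 [[0.547, 0.093, 0.078], [0.564, 0.099, 0.114], [0.597, 0.102, 0.166]]
side 0.54 [324.2, 236.8] 4868 [[0.462, -0.053, 0.002], [0.533, 0.084, 0.035], [0.629, 0.145, 0.051]]
[0.57419432 0.09608298 0.15523316] [ 0.6144784   0.63631548 -3.05823834] [[-9.986e-01  5.370e-02  7.000e-04]
 [ 5.370e-02  9.986e-01 -0.000e+00]
 [-7.000e-04 -0.000e+00 -1.000e+00]]
```

View pics/i1c.png

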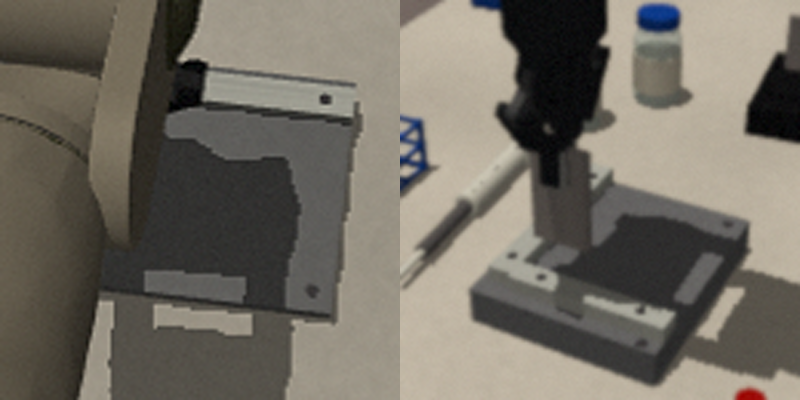

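Run:
```python
from plate import *
X=np.load("side2.npz")["X"];m=np.load("side2m.npy")
m=m if m.sum()<1500 else np.ones_like(m)
m=np.ones_like(m)
k=(abs(X[...,0]-.574)<.035)&(abs(X[...,1]-.1)<.012)&(X[...,2]>.078)&(X[...,2]<.115)
P=X[k]
for _ in range(3):
    A=np.c_[P[:,0]-.55,P[:,2]-.1,np.ones(len(P))];c=np.linalg.lstsq(A,P[:,1],rcond=None)[0];r=P[:,1]-A@c;P=P[abs(r)<.003]
print("face y=",c,len(P),r.std(), "x range",np.percentile(P[:,0],[0,1,99,100]),"zmin",P[:,2].min())
# rail in same picture
H=X[...,2];Q=X[(X[...,0]>.47)&(X[...,0]<.54)&(H>.0465)&(H<.056)&(X[...,1]>.09)&(X[...,1]<.15)]
for t in np.arange(.47,.54,.01):
    q=Q[(Q[:,0]>=t)&(Q[:,0]<t+.01),1]; print(round(t+.005,3),q.min().round(4),q.max().round(4),((q.min()+q.max())/2+.053*(t+.005-.55)).round(4))
```

```text
face y= [-0.05879772  0.00489617  0.10000887] 301 0.0009803849033407457 x range [0.54708112 0.54767314 0.59792231 0.59844581] zmin 0.07800367757917981
0.475 0.1095 0.1337 0.1176
0.485 0.1087 0.1319 0.1168
0.495 0.1073 0.1322 0.1168
0.505 0.1078 0.1308 0.1169
0.515 0.1057 0.13 0.116
0.525 0.107 0.1301 0.1172
0.535 0.1065 0.1304 0.1176Traceback (most recent call last):
  File "<stdin>", line 13, in <module>
    return umr_minimum(a, axis, None, out, keepdims, initial, where)
ValueError: zero-size array to reduction operation minimum which has no identity
```

Request:
{"api": "arm_command", "payload": {
  "motion": [
    [[0,0.0012,0.008],0],
    [[0,0,0.01],0],
    [[0,0,0.01],0],
    [[0,0,0.006],0],
    [[0,0,0],0]
  ]
}}

```text
time: 8.22
tcp_pos: [0.5732, 0.0973, 0.1186]
tool_rot: [[-0.999, 0.054, -0.004], [0.054, 0.999, 0.0], [0.004, -0.0, -1.0]]
wrist_force: [-0.5, -0.6, -2.4]
width: 0.0073
grasp_force: 59.8
```

Request:
{"api": "arm_command", "payload": {
  "motion": [
    [[0,0,0.002],0],
    [[0,0,0.002],0],
    [[0,0,0.002],0],
    [[0,0,0.001],0],
    [[0,0,0],0]
  ]
}}

```text
time: 8.63
tcp_pos: [0.5742, 0.0972, 0.1138]
tool_rot: [[-0.999, 0.054, 0.0], [0.054, 0.999, -0.0], [-0.0, -0.0, -1.0]]
wrist_force: [0.2, -1.7, -2.8]
width: 0.0074
grasp_force: 59.8
```

Request:
{"api": "arm_command", "payload": {
  "motion": [
    [[0,-0.0003,0.001],0],
    [[0,0,0.001],0],
    [[0,0,0.001],0],
    [[0,0,0.001],0],
    [[0,0,0],0]
  ]
}}

```text
time: 9.05
tcp_pos: [0.574, 0.097, 0.1096]
tool_rot: [[-0.999, 0.054, -0.0], [0.054, 0.999, 0.0], [0.0, 0.0, -1.0]]
wrist_force: [0.2, -0.8, -2.6]
width: 0.0072
grasp_force: 59.9
```

Request:
{"api": "arm_command", "payload": {
  "motion": [
    [[0,0,0.001],0],
    [[0,0,0.001],0],
    [[0,0,0.001],0],
    [[0,0,0],0],
    [[0,0,0],0]
  ]
}}

```text
time: 9.47
tcp_pos: [0.5741, 0.097, 0.1067]
tool_rot: [[-0.999, 0.054, -0.0], [0.054, 0.999, 0.0], [0.0, 0.0, -1.0]]
wrist_force: [0.3, -0.4, -3.3]
width: 0.0072
grasp_force: 59.9
```

Request:
{"api": "arm_command", "payload": {
  "motion": [
    [[0,0,0.003],0],
    [[0,0,0.003],0],
    [[0,0,0.003],0],
    [[0,0,0.003],0],
    [[0,0,0.002],0]
  ]
}}

```text
time: 9.88
tcp_pos: [0.574, 0.097, 0.0922]
tool_rot: [[-0.999, 0.054, -0.001], [0.054, 0.999, -0.0], [0.001, -0.0, -1.0]]
wrist_force: [-0.7, 0.1, -2.8]
width: 0.0072
grasp_force: 59.9
```

Request:
{"api": "arm_command", "payload": {
  "motion": [
    [[0,0,0.002],0],
    [[0,0,0.002],0],
    [[0,0,0.002],0],
    [[0,0,0.001],0],
    [[0,0,0],0]
  ]
}}

```text
time: 10.3
tcp_pos: [0.574, 0.097, 0.0855]
tool_rot: [[-0.999, 0.054, -0.0], [0.054, 0.999, -0.0], [0.0, -0.0, -1.0]]
wrist_force: [0.0, -0.1, -2.5]
width: 0.0075
grasp_force: 59.9
```

Goes in freely. Seat it until the force rises.

Request:
{"api": "arm_command", "payload": {
  "motion": [
    [[0,0,0.001],0],
    [[0,0,0.0007],0],
    [[0,0,0.0005],0],
    [[0,0,0],0],
    [[0,0,0],0]
  ]
}}

```text
time: 10.72
tcp_pos: [0.5744, 0.097, 0.0848]
tool_rot: [[-0.999, 0.054, 0.001], [0.054, 0.999, -0.0], [-0.001, -0.0, -1.0]]
wrist_force: [-4.5, -0.8, 7.8]
width: 0.0071
grasp_force: 61.5
```

Request:
{"api": "arm_command", "payload": {
  "motion": [
    [[0,0,0],0],
    [[0,0,0],0],
    [[0,0,0],0],
    [[0,0,0],0],
    [[0,0,0],0]
  ],
  "gripper": 35
}}

```text
time: 11.13
tcp_pos: [0.5742, 0.097, 0.0836]
tool_rot: [[-0.999, 0.054, 0.0], [0.054, 0.999, -0.0], [-0.0, -0.0, -1.0]]
wrist_force: [0.1, 1.1, 0.9]
width: 0.0299
grasp_force: 0.0
```

Request:
{"api": "arm_command", "payload": {
  "motion": [
    [[0,0,-0.01],0],
    [[0,0,-0.02],0],
    [[0,0,-0.025],0],
    [[0,0,-0.025],0],
    [[0,0,-0.025],0]
  ]
}}

```text
time: 11.55
tcp_pos: [0.574, 0.097, 0.1905]
tool_rot: [[-0.999, 0.054, 0.0], [0.054, 0.999, -0.0], [-0.0, 0.0, -1.0]]
wrist_force: [0.9, -0.4, 0.1]
width: 0.03
grasp_force: 0.0
```

Request:
{"api": "arm_command", "payload": {
  "motion": [
    [[0.0113,0.034,0],0],
    [[0.0113,0.034,0],0],
    [[0.0113,0.034,0],0],
    [[0.0113,0.034,0],0],
    [[0.0113,0.034,0],0]
  ],
  "gripper": 95
}}

```text
time: 11.97
tcp_pos: [0.5262, 0.2714, 0.1896]
tool_rot: [[-0.999, 0.054, 0.001], [0.054, 0.999, 0.0], [-0.001, 0.0, -1.0]]
wrist_force: [-0.4, 0.3, -0.7]
width: 0.0807
grasp_force: 0.0
```

Request:
{"api": "arm_command", "payload": {
  "motion": [
    [[0.0113,0.034,0],0],
    [[0,0,0],0.12],
    [[0,0,0],0.12],
    [[0,0,0],0.12],
    [[0,0,0],0.12]
  ]
}}

```text
time: 12.38
tcp_pos: [0.5173, 0.3046, 0.1894]
tool_rot: [[-0.858, 0.513, 0.001], [0.513, 0.858, 0.0], [-0.0, 0.0, -1.0]]
wrist_force: [0.1, -0.6, -0.5]
width: 0.0811
grasp_force: 0.0
```

Request:
{"api": "arm_command", "payload": {
  "motion": [
    [[0,0,0],0.12],
    [[0,0,0],0.12],
    [[0,0,0],0.12],
    [[0,0,0],0.12],
    [[0,0,0],0.12]
  ]
}}

```text
time: 12.8
tcp_pos: [0.5174, 0.3044, 0.1894]
tool_rot: [[-0.418, 0.909, 0.001], [0.909, 0.418, 0.0], [-0.0, 0.001, -1.0]]
wrist_force: [-0.6, 0.9, 0.1]
width: 0.0814
grasp_force: 0.0
```

Request:
{"api": "arm_command", "payload": {
  "motion": [
    [[0,0,0],0.12],
    [[0,0,0],0.12],
    [[0,0,0],0.12],
    [[0,0,0],0.12],
    [[0,0,0],0.12]
  ]
}}

```text
time: 13.22
tcp_pos: [0.5174, 0.3043, 0.1894]
tool_rot: [[0.168, 0.986, 0.001], [0.986, -0.168, 0.0], [0.0, 0.0, -1.0]]
wrist_force: [0.1, 0.4, -0.0]
width: 0.0814
grasp_force: 0.0
```

Run:
```python
from plate import *
for c in("top","side"):
  s=snapshot(c);save(s,c+"3.png");X=cloud(s)
  for d in silhouettes(c,"blade")[:2]:
    m=d["region"];print(c,round(d["confidence"],2),d["uv"],m.sum(),np.nanpercentile(X[m],[2,50,98],axis=0).round(3).tolist())
  for n,a in dict(blade=((.574,.097),.04,.086,.105),block=((.516,.304),.06,.048,.07)).items():
    try:print(n,*rect(X,*a)[:3])
    except Exception:print(n,'-')
o=get_obs();print(o["tcp_pos"],o["wrist_force"],np.round(o["tool_rot"],3),o["width"],o["joint_pos"])
a=cv2.imread("pics/side3.png")[120:360,200:440];cv2.imwrite("pics/side3c.png",cv2.resize(a,(600,600),interpolation=2))
```

```text
top 0.58 [271.8, 202.4] 218 [[0.549, 0.092, 0.028], [0.571, 0.095, 0.085], [0.598, 0.103, 0.097]]
blade [573.5  97.5   8.7  49.9  86.9] 107 [0.5723 0.0971 0.0948]
block [516.9 306.   71.7  50.8  80.4] 622 [0.5168 0.3046 0.056 ]
blade [5.479e+02 9.380e+01 1.000e-01 7.000e-01 2.370e+01] 4 [0.5478 0.094  0.0901]
block [516.9 303.8  70.6  52.1  81. ] 964 [0.515  0.3077 0.0554]
[0.51742949 0.30437281 0.1890888 ] [-0.64269133 -0.48277992 -0.46264086] [[ 0.158  0.987  0.   ]
 [ 0.987 -0.158  0.   ]
 [ 0.     0.    -1.   ]] 0.08132135031358068 [3.36757346e-01 5.32626358e-01 1.35256901e+00 1.44473397e-05
 1.25591051e+00 4.95812393e-01]
```

View pics/side3c.png

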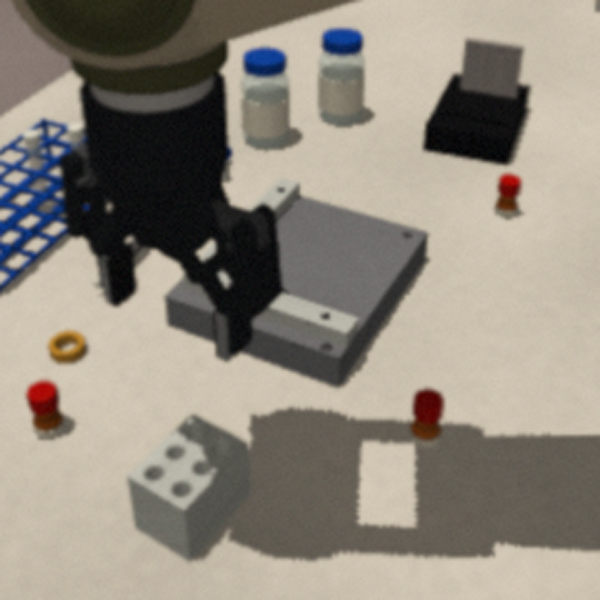

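Request:
{"api": "arm_command", "payload": {
  "motion": [
    [[0,0,0.03],0],
    [[0,0,0.035],0],
    [[0,0,0.035],0],
    [[0,0,0.03],0],
    [[0,0,0.014],0]
  ]
}}

```text
time: 13.83
tcp_pos: [0.5157, 0.3037, 0.0408]
tool_rot: [[0.159, 0.987, -0.005], [0.987, -0.159, -0.002], [-0.003, -0.005, -1.0]]
wrist_force: [-0.7, 0.8, -0.2]
width: 0.0815
grasp_force: 0.0
```

Request:
{"api": "arm_command", "payload": {
  "motion": [
    [[0,0,0],0],
    [[0,0,0],0],
    [[0,0,0],0],
    [[0,0,0],0],
    [[0,0,0],0]
  ],
  "gripper": 0,
  "newtons": 80
}}

```text
time: 14.25
tcp_pos: [0.5182, 0.3047, 0.0464]
tool_rot: [[0.162, 0.987, 0.003], [0.987, -0.162, 0.001], [0.001, 0.003, -1.0]]
wrist_force: [-0.0, -0.3, 4.7]
width: 0.049
grasp_force: 84.5
```

Request:
{"api": "arm_command", "payload": {
  "motion": [
    [[0,0,0],0],
    [[0,0,0],0],
    [[0,0,0],0],
    [[0,0,0],0],
    [[0,0,0],0]
  ]
}}

```text
time: 14.67
tcp_pos: [0.5182, 0.3047, 0.0464]
tool_rot: [[0.162, 0.987, 0.003], [0.987, -0.162, 0.001], [0.001, 0.003, -1.0]]
wrist_force: [-0.2, -0.3, 6.8]
width: 0.0489
grasp_force: 84.6
```

Request:
{"api": "arm_command", "payload": {
  "motion": [
    [[0,0,-0.01],0],
    [[0,0,-0.02],0],
    [[0,0,-0.03],0],
    [[0,0,-0.03],0],
    [[0,0,-0.03],0]
  ]
}}

```text
time: 15.08
tcp_pos: [0.5169, 0.3042, 0.1664]
tool_rot: [[0.162, 0.987, -0.001], [0.987, -0.162, -0.0], [-0.0, -0.001, -1.0]]
wrist_force: [0.6, 0.3, -2.4]
width: 0.0489
grasp_force: 83.4
```

Request:
{"api": "arm_command", "payload": {
  "motion": [
    [[0,0,0],0],
    [[-0.02,0.008,0],0],
    [[-0.03,0.0122,0],0],
    [[-0.03,0.0122,0],0],
    [[-0.03,0.0122,0],0]
  ]
}}

```text
time: 15.5
tcp_pos: [0.5432, 0.1874, 0.1644]
tool_rot: [[0.161, 0.987, -0.001], [0.987, -0.161, -0.0], [-0.0, -0.001, -1.0]]
wrist_force: [0.7, -0.2, -4.0]
width: 0.0493
grasp_force: 83.7
```

Request:
{"api": "arm_command", "payload": {
  "motion": [
    [[-0.03,0.0122,0],0],
    [[-0.03,0.0122,0],0],
    [[-0.03,0.0122,0],0],
    [[-0.03,0.0122,0],0],
    [[-0.0095,0.0037,0],0]
  ]
}}

```text
time: 15.92
tcp_pos: [0.5747, 0.0483, 0.1645]
tool_rot: [[0.165, 0.986, -0.0], [0.986, -0.165, -0.001], [-0.001, -0.0, -1.0]]
wrist_force: [-0.2, 0.0, -3.6]
width: 0.0487
grasp_force: 83.7
```

Request:
{"api": "arm_command", "payload": {
  "motion": [
    [[0,0,0],-0.055],
    [[0,0,0],-0.054],
    [[0,0,0],0],
    [[0,0,0],0],
    [[0,0,0],0]
  ]
}}

```text
time: 16.33
tcp_pos: [0.5741, 0.0526, 0.1645]
tool_rot: [[0.055, 0.998, -0.0], [0.998, -0.055, 0.0], [0.0, -0.0, -1.0]]
wrist_force: [-0.0, 0.5, -3.2]
width: 0.0488
grasp_force: 83.7
```

Run:
```python
from plate import *
im=[]
for c in("top","side"):
  s=snapshot(c);save(s,c+"4.png");X=cloud(s);np.savez(c+"4.npz",X=X);im.append(s["pixels"][...,::-1])
  for d in silhouettes(c,"tube_block")[:2]:
    m=d["region"];print(c,round(d["confidence"],2),d["uv"],m.sum(),np.nanpercentile(X[m],[2,50,98],axis=0).round(3).tolist())
o=get_obs();print(o["tcp_pos"],o["wrist_force"],np.round(o["tool_rot"],4),o["width"])
cv2.imwrite("pics/c4.png",np.hstack([cv2.resize(im[0][160:290,230:360],(400,400),interpolation=2),cv2.resize(im[1][120:270,240:390],(400,400),interpolation=2)]))
```

```text
top 0.21 [488.2, 257.0] 549 [[0.451, -0.379, 0.034], [0.484, -0.37, 0.079], [0.519, -0.366, 0.103]]
side 0.58 [305.2, 183.6] 973 [[0.548, 0.022, 0.121], [0.57, 0.083, 0.159], [0.599, 0.088, 0.175]]
[0.57430653 0.05244801 0.16462281] [ 0.06037434 -0.76268753 -4.20105419] [[ 0.0542  0.9985 -0.    ]
 [ 0.9985 -0.0542 -0.    ]
 [-0.      0.     -1.    ]] 0.04892865593671962
```

View pics/c4.png

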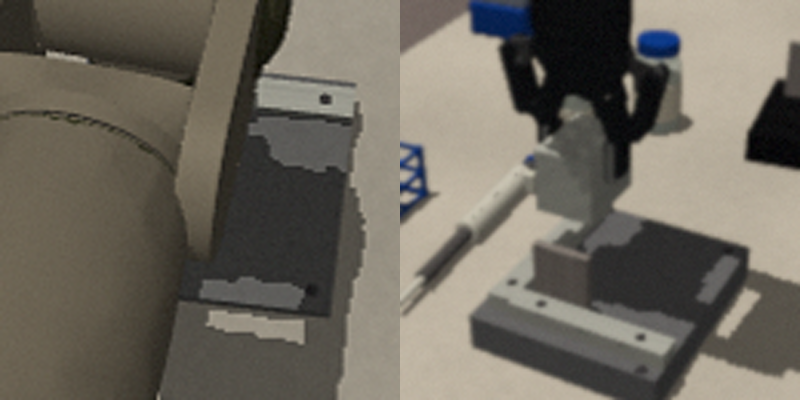

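Request:
{"api": "arm_command", "payload": {
  "motion": [
    [[0,0,0.02],0],
    [[0,0,0.025],0],
    [[0,0,0.02],0],
    [[0,0,0.012],0],
    [[0,0,0],0]
  ]
}}

```text
time: 16.95
tcp_pos: [0.5732, 0.0524, 0.0853]
tool_rot: [[0.054, 0.999, -0.004], [0.999, -0.054, 0.001], [0.0, -0.004, -1.0]]
wrist_force: [-0.2, 0.1, -3.1]
width: 0.0489
grasp_force: 83.5
```

Request:
{"api": "arm_command", "payload": {
  "motion": [
    [[0,0,0.002],0],
    [[0,0,0.001],0],
    [[0,0,0],0],
    [[0,0,0],0],
    [[0,0,0],0]
  ]
}}

```text
time: 17.37
tcp_pos: [0.5747, 0.0522, 0.0853]
tool_rot: [[0.054, 0.999, 0.001], [0.999, -0.054, -0.0], [-0.0, 0.001, -1.0]]
wrist_force: [0.1, 0.3, -4.5]
width: 0.0493
grasp_force: 83.5
```

Request:
{"api": "arm_command", "payload": {
  "motion": [
    [[0,0,0.0015],0],
    [[0,0,0.0015],0],
    [[0,0,0.001],0],
    [[0,0,0],0],
    [[0,0,0],0]
  ]
}}

```text
time: 17.78
tcp_pos: [0.5743, 0.0522, 0.0805]
tool_rot: [[0.054, 0.999, -0.0], [0.999, -0.054, 0.0], [0.0, -0.0, -1.0]]
wrist_force: [1.2, -0.4, -2.9]
width: 0.049
grasp_force: 83.5
```

Request:
{"api": "arm_command", "payload": {
  "motion": [
    [[0,0,0.0005],0],
    [[0,0,0.0005],0],
    [[0,0,0],0],
    [[0,0,0],0],
    [[0,0,0],0]
  ]
}}

```text
time: 18.2
tcp_pos: [0.5744, 0.0522, 0.0804]
tool_rot: [[0.054, 0.999, 0.0], [0.999, -0.054, -0.0], [-0.0, 0.0, -1.0]]
wrist_force: [-3.8, 0.1, 5.8]
width: 0.0493
grasp_force: 84.6
```

Request:
{"api": "arm_command", "payload": {
  "motion": [
    [[0,0.001,-0.0003],0],
    [[0,0.001,0],0],
    [[0,0.001,0],0],
    [[0,0,0],0],
    [[0,0,0],0]
  ]
}}

```text
time: 18.62
tcp_pos: [0.5774, 0.0522, 0.0804]
tool_rot: [[0.054, 0.999, -0.0], [0.999, -0.054, -0.0], [-0.0, -0.0, -1.0]]
wrist_force: [-4.3, 0.7, 4.9]
width: 0.0492
grasp_force: 84.4
```

Request:
{"api": "arm_command", "payload": {
  "motion": [
    [[0,0.0005,0],0],
    [[0,0.0005,0],0],
    [[0,0,0],0],
    [[0,0,0],0],
    [[0,0,0],0]
  ]
}}

```text
time: 19.03
tcp_pos: [0.5783, 0.0521, 0.0804]
tool_rot: [[0.054, 0.999, -0.0], [0.999, -0.054, 0.0], [0.0, -0.0, -1.0]]
wrist_force: [-4.9, 0.2, 5.7]
width: 0.0491
grasp_force: 84.6
```

Request:
{"api": "arm_command", "payload": {
  "motion": [
    [[0,0.0005,0],0],
    [[0,0.0005,0],0],
    [[0,0,0],0],
    [[0,0,0],0],
    [[0,0,0],0]
  ]
}}

```text
time: 19.45
tcp_pos: [0.5793, 0.052, 0.0804]
tool_rot: [[0.054, 0.999, -0.0], [0.999, -0.054, 0.0], [0.0, -0.0, -1.0]]
wrist_force: [-5.1, -0.3, 6.4]
width: 0.0488
grasp_force: 84.6
```

Request:
{"api": "arm_command", "payload": {
  "motion": [
    [[0,0.0005,0],0],
    [[0,0.0005,0],0],
    [[0,0,0],0],
    [[0,0,0],0],
    [[0,0,0],0]
  ]
}}

```text
time: 19.87
tcp_pos: [0.5803, 0.052, 0.0804]
tool_rot: [[0.054, 0.999, -0.0], [0.999, -0.054, 0.0], [0.0, -0.0, -1.0]]
wrist_force: [-5.4, 0.4, 6.3]
width: 0.0491
grasp_force: 84.6
```

Request:
{"api": "arm_command", "payload": {
  "motion": [
    [[0,0.0005,0],0],
    [[0,0.0003,0],0],
    [[0,0,0],0],
    [[0,0,0],0],
    [[0,0,0],0]
  ]
}}

```text
time: 20.28
tcp_pos: [0.5807, 0.052, 0.0804]
tool_rot: [[0.054, 0.999, -0.002], [0.999, -0.054, 0.0], [-0.0, -0.002, -1.0]]
wrist_force: [-7.7, 0.1, 7.2]
width: 0.0491
grasp_force: 85.0
```

Request:
{"api": "arm_command", "payload": {
  "motion": [
    [[0,0.0004,0],0],
    [[0,0.0004,0],0],
    [[0,0,0],0],
    [[0,0,0],0],
    [[0,0,0],0]
  ]
}}

```text
time: 20.7
tcp_pos: [0.5808, 0.052, 0.0804]
tool_rot: [[0.054, 0.999, -0.004], [0.999, -0.054, 0.0], [-0.0, -0.004, -1.0]]
wrist_force: [-13.2, -0.7, 11.5]
width: 0.049
grasp_force: 85.5
```

Run:
```python
from h import *
o=get_obs();print(o["tcp_pos"],o["wrist_force"],o["torque"],np.round(o["tool_rot"],4))
```

```text
[0.58075234 0.05199513 0.08042199] [-13.21084132  -0.66575221  11.4830028 ] [1.51896991e-03 1.91907015e+00 3.71007308e-02] [[ 5.360e-02  9.986e-01 -3.600e-03]
 [ 9.986e-01 -5.360e-02  0.000e+00]
 [-1.000e-04 -3.600e-03 -1.000e+00]]
```

Request:
{"api": "arm_command", "payload": {
  "motion": [
    [[0.001,-0.0005,0],0],
    [[0.001,0,0],0],
    [[0.001,0,0],0],
    [[0,0,0],0],
    [[0,0,0],0]
  ]
}}

```text
time: 21.12
tcp_pos: [0.5808, 0.053, 0.0805]
tool_rot: [[0.054, 0.999, -0.003], [0.999, -0.054, -0.003], [-0.003, -0.003, -1.0]]
wrist_force: [-12.1, -11.1, 9.9]
width: 0.0487
grasp_force: 85.1
```

Request:
{"api": "arm_command", "payload": {
  "motion": [
    [[0.0005,0,0],0],
    [[0.0005,0,0],0],
    [[0,0,0],0],
    [[0,0,0],0],
    [[0,0,0],0]
  ]
}}

```text
time: 21.53
tcp_pos: [0.5808, 0.0538, 0.0805]
tool_rot: [[0.054, 0.999, -0.003], [0.999, -0.054, -0.004], [-0.004, -0.003, -1.0]]
wrist_force: [-11.7, -12.9, 11.0]
width: 0.0486
grasp_force: 85.1
```

Request:
{"api": "arm_command", "payload": {
  "motion": [
    [[0.0005,0,0],0],
    [[0.0005,0,0],0],
    [[0,0,0],0],
    [[0,0,0],0],
    [[0,0,0],0]
  ]
}}

```text
time: 21.95
tcp_pos: [0.5809, 0.0548, 0.0806]
tool_rot: [[0.054, 0.999, -0.003], [0.999, -0.054, -0.004], [-0.004, -0.003, -1.0]]
wrist_force: [-12.6, -13.3, 10.4]
width: 0.049
grasp_force: 85.1
```

Request:
{"api": "arm_command", "payload": {
  "motion": [
    [[0.0005,0,0],0],
    [[0.0005,0,0],0],
    [[0,0,0],0],
    [[0,0,0],0],
    [[0,0,0],0]
  ]
}}

```text
time: 22.37
tcp_pos: [0.5809, 0.0558, 0.0805]
tool_rot: [[0.054, 0.999, -0.003], [0.999, -0.054, -0.004], [-0.004, -0.003, -1.0]]
wrist_force: [-11.9, -13.0, 11.5]
width: 0.0487
grasp_force: 85.1
```

Request:
{"api": "arm_command", "payload": {
  "motion": [
    [[0.0005,0,0],0],
    [[0.0005,0,0],0],
    [[0,0,0],0],
    [[0,0,0],0],
    [[0,0,0],0]
  ]
}}

```text
time: 22.78
tcp_pos: [0.581, 0.0568, 0.0806]
tool_rot: [[0.054, 0.999, -0.003], [0.999, -0.054, -0.004], [-0.004, -0.003, -1.0]]
wrist_force: [-11.7, -13.2, 11.0]
width: 0.0491
grasp_force: 85.1
```

Request:
{"api": "arm_command", "payload": {
  "motion": [
    [[0.0005,0,0],0],
    [[0.0005,0,0],0],
    [[0,0,0],0],
    [[0,0,0],0],
    [[0,0,0],0]
  ]
}}

```text
time: 23.2
tcp_pos: [0.581, 0.0577, 0.0806]
tool_rot: [[0.054, 0.999, -0.003], [0.999, -0.054, -0.004], [-0.004, -0.003, -1.0]]
wrist_force: [-12.1, -12.8, 10.9]
width: 0.0487
grasp_force: 85.1
```

Request:
{"api": "arm_command", "payload": {
  "motion": [
    [[0.0005,0,0],0],
    [[0.0005,0,0],0],
    [[0,0,0],0],
    [[0,0,0],0],
    [[0,0,0],0]
  ]
}}

```text
time: 23.62
tcp_pos: [0.5811, 0.0582, 0.0806]
tool_rot: [[0.054, 0.999, -0.003], [0.999, -0.054, -0.005], [-0.005, -0.003, -1.0]]
wrist_force: [-12.6, -15.4, 10.5]
width: 0.0492
grasp_force: 85.3
```

Request:
{"api": "arm_command", "payload": {
  "motion": [
    [[0.0005,0,0],0],
    [[0.0003,0,0],0],
    [[0,0,0],0],
    [[0,0,0],0],
    [[0,0,0],0]
  ]
}}

```text
time: 24.03
tcp_pos: [0.5811, 0.0584, 0.0806]
tool_rot: [[0.054, 0.999, -0.004], [0.999, -0.054, -0.006], [-0.006, -0.003, -1.0]]
wrist_force: [-14.3, -19.8, 12.9]
width: 0.0493
grasp_force: 85.3
```

Request:
{"api": "arm_command", "payload": {
  "motion": [
    [[0.0005,0,0],0],
    [[0.0003,0,0],0],
    [[0,0,0],0],
    [[0,0,0],0],
    [[0,0,0],0]
  ]
}}

```text
time: 24.45
tcp_pos: [0.5811, 0.0585, 0.0807]
tool_rot: [[0.054, 0.999, -0.004], [0.999, -0.054, -0.007], [-0.007, -0.003, -1.0]]
wrist_force: [-13.9, -22.8, 13.1]
width: 0.0489
grasp_force: 85.4
```

Run:
```python
from plate import *
s=snapshot("side");save(s,"s5.png");X=cloud(s)
o=get_obs();print(o["tcp_pos"],o["wrist_force"],o["torque"],np.round(o["tool_rot"],4))
k=(abs(X[...,0]-.574)<.03)&(abs(X[...,1]-.1)<.012)&(X[...,2]>.054)&(X[...,2]<.09)
P=X[k]
for _ in range(4):
    A=np.c_[P[:,0]-.55,P[:,2]-.034,np.ones(len(P))];c=np.linalg.lstsq(A,P[:,1],rcond=None)[0];r=P[:,1]-A@c;P=P[abs(r)<.003]
print("blade face y=",c,len(P),r.std(),P[:,2].max(),X[(abs(X[...,0]-.57)<.02)&(abs(X[...,1]-.097)<.008)][:,2].max())
cv2.imwrite("pics/s5c.png",cv2.resize(s["pixels"][130:280,240:390,::-1],(600,600),interpolation=2))
```

```text
[0.58112481 0.05849928 0.08068493] [-14.83544257 -22.52784632  12.83249714] [-3.78768973  2.41026969  0.11415745] [[ 0.0536  0.9986 -0.0037]
 [ 0.9985 -0.0536 -0.0068]
 [-0.007  -0.0034 -1.    ]]
blade face y= [-0.04768771  0.01301219  0.10074126] 267 0.0009111128277425189 0.08957268828920527 0.27075349373630925
```

View pics/s5c.png

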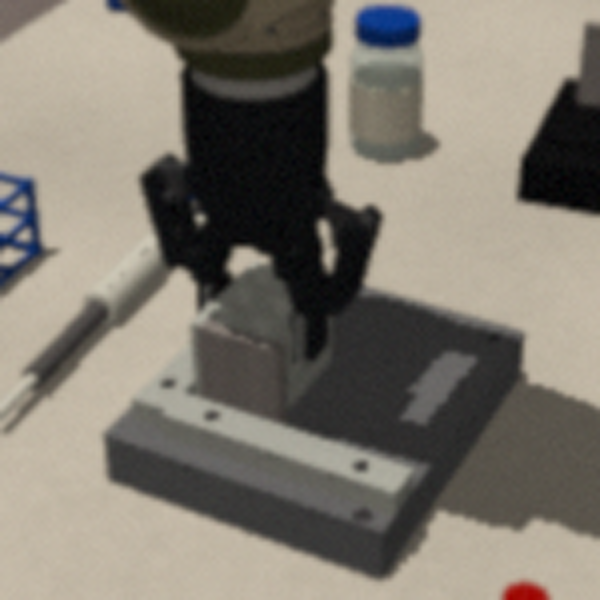

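Request:
{"api": "arm_command", "payload": {
  "motion": [
    [[0,0,0.0007],0],
    [[0,0,0.0007],0],
    [[0,0,0.0006],0],
    [[0,0,0],0],
    [[0,0,0],0]
  ]
}}

```text
time: 24.92
tcp_pos: [0.5811, 0.0585, 0.0806]
tool_rot: [[0.053, 0.999, -0.003], [0.999, -0.053, -0.007], [-0.007, -0.003, -1.0]]
wrist_force: [-21.8, -23.6, 30.6]
width: 0.0487
grasp_force: 87.8
```

```bash
cat > st.py <<'E'
from h import *
o=get_obs();print(np.round(o["tcp_pos"],5),np.round(o["wrist_force"],1),np.round(o["torque"],2),np.round(o["tool_rot"],4).tolist(),o["width"])
E
python3 st.py
```

```text
[0.58112 0.05851 0.0806 ] [-21.8 -23.6  30.6] [-3.84  3.73  0.07] [[0.0533, 0.9986, -0.0033], [0.9986, -0.0533, -0.0071], [-0.0073, -0.0029, -1.0]] 0.04869866509124216
```

```bash
cat > tilt.py <<'E'
from h import *
def plane(P,ax,i,j,tol):
    for _ in range(6):
        A=np.c_[P[:,i]-.57,P[:,j],np.ones(len(P))];c=np.linalg.lstsq(A,P[:,ax],rcond=None)[0];r=P[:,ax]-A@c;g=abs(r)<tol;P=P[g]
    return c,len(P)
R=[];T=[]
for i in range(6):
    X=cloud(snapshot("side"))
    k=(abs(X[...,0]-.574)<.023)&(abs(X[...,1]-.1)<.012)&(X[...,2]>.053)&(X[...,2]<.0905);Q=X[k]-[0,0,.034]
    R.append(plane(Q,1,0,2,.0025)[0])
    k=(abs(X[...,0]-.578)<.021)&(X[...,1]>.03)&(X[...,1]<.088)&(X[...,2]>.0865)&(X[...,2]<.0935);Q=X[k]-[0,.06,0]
    c,n=plane(Q,2,0,1,.002);T.append(c)
R=np.array(R);T=np.array(T)
print("blade face (dx,lean,y@deck x.57)",R.mean(0).round(4),R.std(0).round(4));print("block top (sx,sy,z)",T.mean(0).round(4),T.std(0).round(4),n)
E
python3 tilt.py
```

```text
blade face (dx,lean,y@deck x.57) [-0.0548  0.0087  0.1   ] [0.0032 0.005  0.0002]
block top (sx,sy,z) [-0.0099 -0.0089  0.0903] [0.0066 0.0054 0.0001] 150
```

Request:
{"api": "arm_command", "payload": {
  "motion": [
    [[-0.0005,-0.0004,0],0],
    [[-0.0005,-0.0004,0],0],
    [[-0.0005,-0.0002,0],0],
    [[0,0,0],0],
    [[0,0,0],0]
  ]
}}

```text
time: 25.63
tcp_pos: [0.581, 0.0582, 0.0804]
tool_rot: [[0.053, 0.999, -0.0], [0.999, -0.053, -0.005], [-0.005, 0.0, -1.0]]
wrist_force: [-13.8, -17.0, 23.9]
width: 0.0493
grasp_force: 86.8
```

```bash
python3 st.py; python3 tilt.py
python3 - <<'E'
from tilt import plane
import numpy as np
X=np.load("side0.npz")["X"]
k=(abs(X[...,0]-.54)<.05)&(X[...,1]>-.02)&(X[...,1]<.07)&(abs(X[...,2]-.035)<.005)
print("deck",plane(X[k]-[0,.06,0],2,0,1,.003))
E
```

```text
[0.58099 0.05822 0.08044] [-13.8 -17.   23.9] [-2.51  2.58  0.12] [[0.0535, 0.9986, -0.0002], [0.9986, -0.0535, -0.005], [-0.005, 0.0, -1.0]] 0.049280133867225545
blade face (dx,lean,y@deck x.57) [-0.0524  0.0075  0.1   ] [0.0024 0.006  0.0003]
block top (sx,sy,z) [-0.005  -0.0041  0.0902] [0.0064 0.0041 0.0001] 157
blade face (dx,lean,y@deck x.57) [-0.0564  0.0096  0.0999] [0.0022 0.0067 0.0002]
block top (sx,sy,z) [-0.0035  0.0003  0.0901] [0.0125 0.0061 0.0001] 163
deck (array([ 2.58260664e-05, -3.15222663e-03,  3.50401087e-02]), 987)
```

Request:
{"api": "arm_command", "payload": {
  "motion": [
    [[0.0004,0.0002,0],0],
    [[0.0004,0.0002,0],0],
    [[0,0,0],0],
    [[0,0,0],0],
    [[0,0,0],0]
  ]
}}

```text
time: 26.65
tcp_pos: [0.581, 0.0583, 0.0805]
tool_rot: [[0.053, 0.999, -0.002], [0.999, -0.053, -0.006], [-0.006, -0.001, -1.0]]
wrist_force: [-17.6, -21.7, 25.8]
width: 0.0489
grasp_force: 87.2
```

Request:
{"api": "arm_command", "payload": {
  "motion": [
    [[0,0,0],0],
    [[0,0,0],0],
    [[0,0,0],0],
    [[0,0,0],0],
    [[0,0,0],0]
  ]
}}

```text
time: 27.07
tcp_pos: [0.581, 0.0583, 0.0805]
tool_rot: [[0.053, 0.999, -0.002], [0.999, -0.053, -0.006], [-0.006, -0.001, -1.0]]
wrist_force: [-17.6, -20.7, 25.9]
width: 0.0488
grasp_force: 87.2
```

```bash
python3 st.py; python3 tilt.py
```

```text
[0.58104 0.05832 0.0805 ] [-17.6 -20.7  25.9] [-3.18  2.95  0.06] [[0.0534, 0.9986, -0.0015], [0.9986, -0.0535, -0.0061], [-0.0062, -0.0012, -1.0]] 0.0488241979389438
blade face (dx,lean,y@deck x.57) [-0.05    0.012   0.0998] [0.0027 0.004  0.0001]
block top (sx,sy,z) [-0.0021 -0.0069  0.0901] [0.0038 0.0046 0.    ] 157
```

Request:
{"api": "arm_command", "payload": {
  "motion": [
    [[0,0.0002,-0.0004],0],
    [[0,0,0],0],
    [[0,0,0],0],
    [[0,0,0],0],
    [[0,0,0],0]
  ]
}}

```text
time: 27.78
tcp_pos: [0.5811, 0.0583, 0.0805]
tool_rot: [[0.054, 0.999, -0.002], [0.999, -0.054, -0.006], [-0.006, -0.002, -1.0]]
wrist_force: [-17.9, -21.1, 23.4]
width: 0.0489
grasp_force: 87.0
```

Request:
{"api": "arm_command", "payload": {
  "motion": [
    [[0,0,0],0],
    [[0,0,0],0],
    [[0,0,0],0],
    [[0,0,0],0],
    [[0,0,0],0]
  ]
}}

```text
time: 28.2
tcp_pos: [0.5811, 0.0583, 0.0805]
tool_rot: [[0.053, 0.999, -0.002], [0.999, -0.053, -0.006], [-0.006, -0.002, -1.0]]
wrist_force: [-17.9, -21.3, 24.2]
width: 0.0486
grasp_force: 87.0
```

```bash
python3 st.py; python3 -c "
from rig import *
print(sign_off())"
```

```text
[0.58106 0.05833 0.0805 ] [-17.9 -21.3  24.2] [-3.21  2.85  0.09] [[0.0535, 0.9986, -0.0022], [0.9986, -0.0535, -0.0061], [-0.0062, -0.0018, -1.0]] 0.04861595903893653
the job is handed in; nothing more can be done
None
```

I handed the job in at about 28 s: the narrow blade is home in the plate's slot, and the robot is still holding the block on the deck, pressed against the fence and the blade; the wrist forces and camera fits agree with that, within a block tilt of about 0.006 rad, but sign-off returned no verdict.

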